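Release a ratchet jar clamp

ROBOT

A 7-joint arm with a two-finger parallel gripper is mounted at the origin on a cart in front of the work surface, level with it; the furniture and walls round the work are solid. World frame = base frame: x ahead of the robot, y to its left, z up, the work surface at z = 0. Lengths are in mm, angles in rad, forces in N, time in s.
With the tool pointing down it reaches from about 425 to 1025 mm from the base axis. Payload 3.6 kg.
Tool frame: the origin (TCP) lies at the very end of the fingers, on their centre line; the grasp point (between the pads) lies 19 mm behind it (ctrl.grip_depth is the distance from the TCP to the grasp point, in mm); z points along the fingers, y is the line along which they close (so a half turn about z gives the same grasp; the last joint's range is limited). The gripper opens to 85 mm and grips with 20 to 120 N. Pads are 22 mm wide; open, the fingers measure 114 mm over their backs; the gripper's body (76 mm by 85 mm) begins 54 mm behind the grasp point. The pads swing forward as they close: fully open they stand 13 mm farther back than shut.
Start: joints at [1.058, 0.591, 0.048, 1.609, -0.033, 0.943, -0.034], TCP at [294.834, -662.346, 231.302] pointing down, gripper open.
Joint ranges: [-2.69, 2.69], [-0.47, 2.24], [-1.27, 1.36], [0.19, 2.51], [-1.53, 4.68], [0.08, 2.07], [-3.09, 3.09]. Speed limits (rad/s): [2.57, 2.57, 3.14, 3.14, 3.14, 3.14, 3.14].

INTERFACE

Orientations are given as a rotation vector (axis times angle).
In Python, from cell import ctrl, hand, state, cams, finder gives the robot as it stands. The module is installed in compiled form; this text tells all that it offers. Calls block until the motion is done:
- ctrl.reach(position, orientation): joint-space move of the TCP to a pose.
- ctrl.move_linear(position, speed=150, rot=None, max_force=None): straight line of the TCP; rot=None keeps the orientation; speed is the mean speed in mm/s. With max_force (N) it stops when the force on the tool has changed by that much, and returns True; else False.
- ctrl.move_j(angles): joint-space move.
- hand.command_gripper(opening, force=None): opening from 0.0 (shut) to 1.0 (fully open); force is the grip in N (None keeps the last); returns when the fingers have stopped.
- ctrl.wait(seconds).
- ctrl.solve_ik(position, orientation): joint angles nearest the present ones, or None.
- state(): the state.
- cams.read_camera(name): name is "scene" or "side" or "wrist"; returns the picture (384x512x3 uint8, red, green, blue); there is no depth.
- cams.camera_model(name): a dict with "intrinsics" (3x3 intrinsics, pixels), "extrinsics" (4x4, takes a point from camera to world coordinates); the wrist camera has in their place "mount" (4x4, takes a point from camera to tool coordinates, whose origin is the TCP and whose axes are the flange's). Camera axes: x right, y down, z forward; pixel columns grow to the right and rows downward; lengths in mm; the calibration is good to about 2 mm. A picture is of the moment at which its call begins: read the wrist's pose just before it. camera_model takes no time and is no camera call.
A pose or a line that the arm cannot do raises ctrl.IKError and nothing moves.
- ctrl.job_done(): hands the job in; it is judged then, once.
Trained networks look in the newest picture that a camera, given by its name, has taken for a name from the list of things; names that differ only in an ending like _2 or _b are one class to them, and where a whole thing is asked for, a point or a joint stands for the part that bears it (a point fixed in the world has none). Each returns a list of dicts, best first, with "confidence" (0 to 1); they miss things now and then, are a little off and sometimes report something else, mostly with a low value. They report only what shows in the picture. A call takes as long as a camera call. They do not tell look-alikes from the thing itself.
- finder.outline_of(name, camera): "region" (384x512 bool, what is visible of it) and "xy" ([column, row] in pixels, amid what is visible of it).
The state is a dict: "time": time; "joint_positions": joint angles; "qd": joint speeds; "effort": joint torques, N m; "tcp_pos": TCP position; "tcp_rot": TCP orientation; "contact_force": force on the tool from outside, world axes, zero at the start; "ft_torque": the same for the moment, N m; "finger_gap": opening from 0.0 (shut) to 1.0 (fully open); "grip_force": force on a finger pad.
Only numpy, scipy, OpenCV 4.12 (cv2) and the standard library are available. Lean on these libraries where they do the work, as an engineer would, in place of code of your own. Each camera call takes 0.05 s, during which the arm holds its last target. There are 200 camera calls.

TASK

Two ratchet bench clamps stand on the worktop; open the one that holds the short tin. Flip its ball-ended pawl lever right over, away from you towards the tin, then draw its sliding jaw fully back by the wooden grip block. Leave the tin standing upright where it is in the clamp, and leave the other clamp (it holds a taller jar with a lid) locked.

Things in the scene. Friction and masses are not known exactly. Their poses are not given: they have to be found in the camera images.
- tin_clamp: The clamp that holds the tin: wooden base 270 by 100 by 14 mm, fixed to the worktop, fixed steel jaw at its far end, sliding steel jaw (top 60 mm up) on a carriage (top 48 mm up) in front. Origin on the worktop near the middle of the base. x points along the clamp towards the tin (away from the robot, within 15 degrees), z up. The sliding jaw opens along -x.
- jaw_grip (a point): Middle of the top of the wooden grip block on the sliding jaw's carriage, 80 mm above the worktop; axes as the clamp's. The block is 20 mm (x) by 26 mm (y) and stands free from 48 to 80 mm above the worktop. Pinch it from above across its 26 mm and draw it along the clamp's -x.
- pawl_ball (a point): Centre of the 20 mm black ball on the pawl lever, an 8 mm rod, 60 mm from its pivot. The pivot is on the carriage, 44 mm above the worktop, 45 mm further along x than jaw_grip. Locked, the ball is about 94 to 102 mm up, 11 to 28 mm along x from jaw_grip; flipped, about 90 mm up and 84 mm along. Falls to either side by its weight (under 1 N); shut fingers can push it over along x.
- pawl (a joint): Swing of that lever, rad: 0 to 0.3 locked (leaning to the robot, its toe in the rack's teeth or on one), 0.6 upright, 1.3 flipped right over to the tin (its stop; the jaw is then free both ways).
- jaw (a joint): Place of that sliding jaw, m: 0 to 0.008 at the start, next to the tin; 0.048 fully drawn back, at its stop. Locked, it goes back no more than one tooth (8 mm). Released, it slides with about 2 N of friction and stays where it is left.
- tin: The short tin, 75 mm across and 58 mm high, standing loose on the clamp's base between the jaws, its top 72 mm above the worktop. Origin at the middle of its underside, z up.
- other_pawl (a joint): Swing of the pawl lever of the other, equal clamp, which holds a jar 68 mm across and 84 mm high; values as for pawl. It must stay locked.
Things that resemble listed ones, but are neither listed nor needed, are in the scene too. What is shaped like the tin but red or turquoise is not meant.

How it is judged (in metres and radians):
On the way:
1. the pawl lever of the tin's clamp is flipped over to the tin while its jaw is still shut (value of joint pawl above 1 rad and value of joint jaw below 0.02 m), for 0.2 s.
At the end, for the whole second after the job is handed in: The jaw of the tin's clamp is drawn back to within 12 mm of its stop (joint over 0.036 m) with its pawl lever still flipped over (over 1.0 rad); the tin stands still and upright (within 10 degrees) within 25 mm of where it was; the other clamp's pawl is locked (under 0.5 rad) (value of joint jaw above 0.036 m and value of joint pawl above 1 rad and value of joint other_pawl below 0.5 rad and angle between tin's own z axis and vertical below 0.17 rad and distance of tin from where it was at the start of the episode below 0.025 m and linear speed of tin below 0.02 m/s); the robot touches nothing.
It fails at once if the other clamp's pawl is flipped (value of joint other_pawl above 0.7 rad).
It fails at once if the tin is tipped by more than 30 degrees (angle between tin's own z axis and vertical above 0.52 rad).
It also fails if it takes over 38 s, if anything falls off the work surface, if the arm or the gripper's body presses on something with over 40 N, if the wrist force passes 120 N, or if a joint passes its speed limit or range.

## Working session

There is one attempt and no reset: what is moved stays moved. The work goes in short steps, each a Python script; the robot and the scene stay as the last script left them, time stands still between calls to the robot, and variables do not carry over. Pictures are saved under pics/ and viewed, at most 10 in all, crops included, and the job is handed in when it is done.

```bash
mkdir -p pics; python3 - <<'E'
from cell import ctrl, hand, state, cams, finder
import cv2, numpy as np
for c in ("scene","side"):
    im=cams.read_camera(c); cv2.imwrite(f"pics/{c}0.png",cv2.resize(im[:,:,::-1],(800,600),interpolation=cv2.INTER_CUBIC))
    m=cams.camera_model(c); print(c,np.round(m["intrinsics"],1).tolist(),np.round(m["extrinsics"],3).tolist())
    for n in ("tin_clamp","jaw_grip","pawl_ball","tin"):
        for d in finder.outline_of(n,c): 
            r=d["region"]; ys,xs=np.where(r); print(n,round(d["confidence"],2),np.round(d["xy"],1),r.sum(),(xs.min(),xs.max(),ys.min(),ys.max()) if r.sum() else None)
print(state()["time"])
E
```

```text
scene [[376.6, 0.0, 264.3], [0.0, 376.6, 196.4], [0.0, 0.0, 1.0]] [[-0.787, -0.332, 0.52, 102.506], [-0.617, 0.438, -0.653, 632.54], [-0.011, -0.835, -0.55, 548.223], [0.0, 0.0, 0.0, 1.0]]
tin_clamp 0.79 [245.  242.2] 3852 (np.int64(172), np.int64(296), np.int64(207), np.int64(273))
jaw_grip 0.86 [236.7 228.8] 1457 (np.int64(211), np.int64(266), np.int64(207), np.int64(249))
jaw_grip 0.19 [243.4 240.6] 3921 (np.int64(171), np.int64(297), np.int64(199), np.int64(274))
pawl_ball 0.79 [242.4 224.2] 227 (np.int64(234), np.int64(251), np.int64(207), np.int64(237))
tin 0.88 [219.1 295.6] 2018 (np.int64(197), np.int64(240), np.int64(270), np.int64(323))
tin 0.71 [201.3 216. ] 1011 (np.int64(187), np.int64(219), np.int64(200), np.int64(237))
tin 0.64 [162.9 257.9] 1607 (np.int64(139), np.int64(181), np.int64(235), np.int64(281))
side [[390.7, 0.0, 252.8], [0.0, 390.7, 192.5], [0.0, 0.0, 1.0]] [[-0.939, -0.228, 0.258, 322.543], [-0.344, 0.59, -0.73, 765.11], [0.014, -0.774, -0.632, 696.869], [0.0, 0.0, 0.0, 1.0]]
tin_clamp 0.82 [251.5 247. ] 3578 (np.int64(182), np.int64(299), np.int64(213), np.int64(270))
jaw_grip 0.67 [250.9 238.7] 1150 (np.int64(226), np.int64(272), np.int64(216), np.int64(252))
pawl_ball 0.59 [251.8 230.5] 131 (np.int64(246), np.int64(261), np.int64(217), np.int64(241))
tin 0.98 [262.3 306.2] 1533 (np.int64(243), np.int64(279), np.int64(280), np.int64(327))
tin 0.92 [208.2 232. ] 1118 (np.int64(193), np.int64(226), np.int64(212), np.int64(252))
tin 0.75 [185.8 280.6] 1385 (np.int64(169), np.int64(206), np.int64(257), np.int64(302))
0.5
```

View pics/scene0.png

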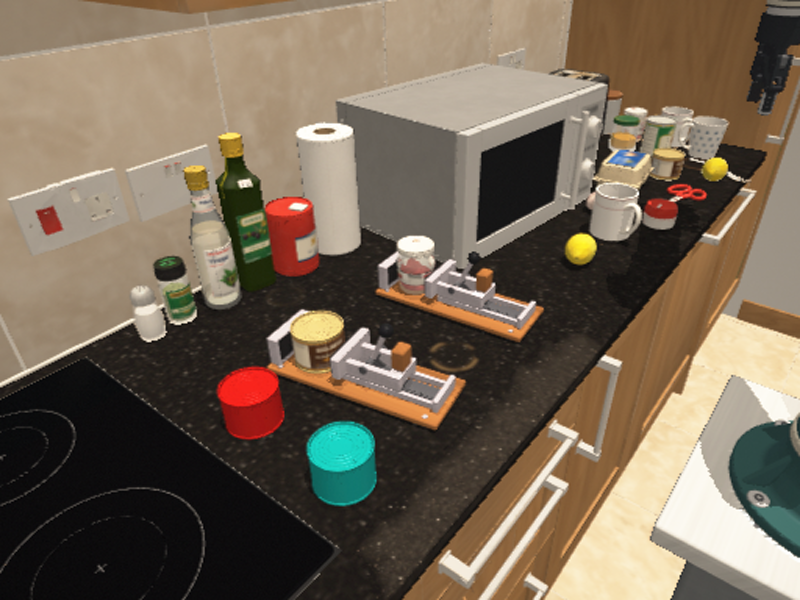

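View pics/side0.png

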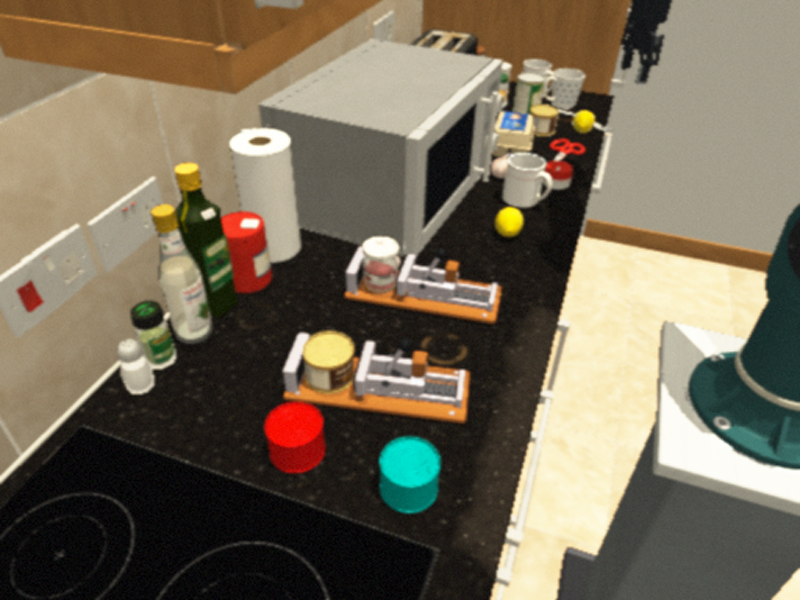

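The scene picture, in native 512x384 pixels, shows the tin's clamp in front with its gold tin at (203,218) and its grip block at about (257,225). The jar's clamp is behind it, with the jar at (266,170).

What could be mistaken for the target:
- **Red can:** (161,258)
- **Turquoise can:** (219,296)
- **Gold tin in the background:** (428,105)
- **Jar clamp:** block (310,178), ball (303,165)

I choose the clamp with the gold tin: block (257,225), ball (244,218). Next is a close crop to check this.

```bash
python3 - <<'E'
from cell import cams
import cv2, numpy as np
a=cams.read_camera("scene"); b=cams.read_camera("side")
np.savez("im.npz",a=a,b=b)
def crop(im,x,y,w=130,h=85,s=6):
    c=cv2.resize(im[y:y+h,x:x+w,::-1],None,fx=s,fy=s,interpolation=cv2.INTER_CUBIC)
    for i in range(0,w,10): cv2.line(c,(i*s,0),(i*s,6 if i%50 else 14),(0,255,255),1)
    for j in range(0,h,10): cv2.line(c,(0,j*s),(6,j*s),(0,255,255),1)
    return c
cv2.imwrite("pics/c_scene.png",crop(a,170,190)); cv2.imwrite("pics/c_side.png",crop(b,180,195))
E
```

```text
(no output)
```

View pics/c_scene.png

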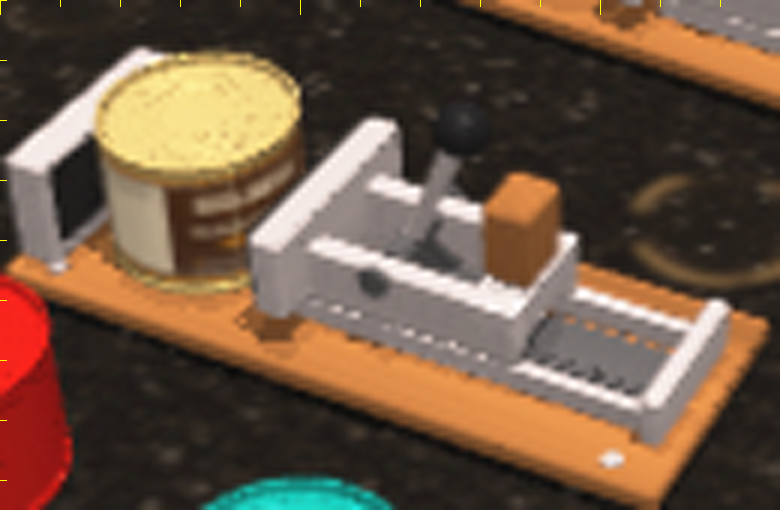

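View pics/c_side.png

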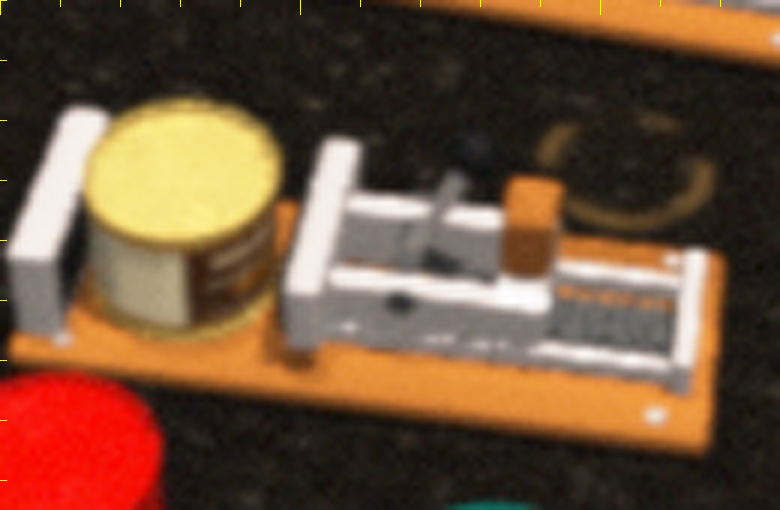

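The close crops confirm the choice: a gold/brown tin between the jaws, the ball leaning towards the robot, and the wooden block. In native pixels the ball is at scene (246.8,210.8) and side (258.8,219.6). The block top is at scene (256.9,222.1) and side (268.6,226.9), and the tin top at scene (202.6,209.3) and side (210.3,223.3).

```bash
cat > h.py <<'E'
import numpy as np, cv2
from cell import ctrl, hand, state, cams, finder
from scipy.spatial.transform import Rotation as R
M={c:cams.camera_model(c) for c in("scene","side")}
def P(c):
    m=M[c]; return np.array(m["intrinsics"])@np.linalg.inv(m["extrinsics"])[:3]
def tri(a,b):
    X=cv2.triangulatePoints(P("scene"),P("side"),np.float64(a),np.float64(b)).ravel(); return X[:3]/X[3]
def plane(c,uv,z):
    m=M[c]; E=np.array(m["extrinsics"]); d=E[:3,:3]@np.linalg.inv(m["intrinsics"])@[*uv,1]; return E[:3,3]+d*(z-E[2,3])/d[2]
def down(yaw): # tool z down; tool x along -? y at yaw
    return (R.from_euler("z",yaw)*R.from_euler("x",np.pi)).as_rotvec()
E
python3 - <<'E'
from h import *
np.set_printoptions(precision=1,suppress=True)
S={"ball":((463,127),(475,150),98),"grip":((524,195),(534,194),80),"tin":((198,118),(184,172),72),
"baseL":((8,268),(10,358),14),"baseF":((655,497),(706,446),14),"baseR":((766,322),(724,255),14)}
for k,(a,b,z) in S.items():
    a=(np.array(a)+.5)/6-.5+[170,190]; b=(np.array(b)+.5)/6-.5+[180,195]
    print(k,tri(a,b),plane("scene",a,z),plane("side",b,z))
s=state(); print(s["tcp_rot"],R.from_rotvec(s["tcp_rot"]).as_matrix(),s["tcp_pos"],cams.camera_model("wrist"))
E
```

```text
ball [520.  165.1 103. ] [524.  161.5  98. ] [521.8 158.7  98. ]
grip [498.4 159.   81.2] [498.3 160.5  80. ] [499.1 155.3  80. ]
tin [629.7 186.9  72.7] [629.2 188.6  72. ] [630.6 184.   72. ]
baseL [677.4 248.1  15.5] [679.6 246.1  14. ] [678.  247.7  14. ]
baseF [415.6 196.3  16.1] [416.7 195.   14. ] [415.9 194.3  14. ]
baseR [433.8 103.6  19.9] [437.   99.7  14. ] [434.9  96.   14. ]
[3.1 0.7 0. ] [[ 0.9  0.4  0. ]
 [ 0.4 -0.9 -0. ]
 [ 0.   0.  -1. ]] [ 294.9 -662.3  231.3] {'intrinsics': array([[294. ,   0. , 254.1],
       [  0. , 294. , 193. ],
       [  0. ,   0. ,   1. ]]), 'mount': array([[  -0. ,   -1. ,   -0.3,   72. ],
       [   1. ,   -0. ,   -0. ,   -0.1],
       [   0. ,   -0.3,    1. , -142. ],
       [   0. ,    0. ,    0. ,    1. ]])}
```

```bash
python3 - <<'E'
from h import *
np.set_printoptions(precision=2,suppress=True)
f=lambda *p:np.array(p)/1.5625
print("microwave near-bottom",tri(f(463,258),f(407,247)),"near-top",tri(f(462,137),f(405,145)),"right bottom",plane("scene",f(575,205),0))
print("cabinet corner",plane("side",f(225,90),500),plane("side",f(225,90),700))
print("block other",tri(f(485,274),f(453,266)),"mug",plane("scene",f(615,238),0))
yaw=np.radians(11.3)
for p in ([460,-20,260],[400,-300,260],[498,158,220],[498,158,130]):
    print(p,ctrl.solve_ik(p,down(yaw if p[1]>-100 else 0)))
E
```

```text
microwave near-bottom [ 638.83 -195.31   10.89] near-top [ 638.28 -171.54  243.26] right bottom [ 587.21 -575.21    0.  ]
cabinet corner [641.85 317.91 500.  ] [317.46 772.22 700.  ]
block other [513.78 -69.49  80.05] mug [ 449.89 -470.07    0.  ]
[460, -20, 260] [ 0.07  0.22 -0.15  2.15  0.05  0.77 -1.48]
[400, -300, 260] [ 0.47  0.27  0.11  2.08 -0.04  0.79 -0.97]
[498, 158, 220] [-0.19  0.36 -0.27  2.06  0.14  0.73 -1.91]
[498, 158, 130] [-0.34  0.49 -0.07  2.14  0.07  0.51 -1.84]
```

```bash
cat >> h.py <<'E'
YAW=np.radians(11.3)
def wr(c):
    m=cams.camera_model("wrist"); s=state(); T=np.eye(4); T[:3,:3]=R.from_rotvec(s["tcp_rot"]).as_matrix(); T[:3,3]=s["tcp_pos"]
    M["wrist"]={"intrinsics":m["intrinsics"],"extrinsics":T@m["mount"]}
    return cams.read_camera("wrist")
E
python3 - <<'E'
from h import *
np.set_printoptions(precision=1,suppress=True)
ctrl.reach([400,-300,260],down(0)); ctrl.reach([460,-20,260],down(YAW)); ctrl.reach([498,158,220],down(YAW))
hand.command_gripper(0)
im=wr(0); cv2.imwrite("pics/w1.png",cv2.resize(im[:,:,::-1],(768,576),interpolation=cv2.INTER_CUBIC))
np.save("wE.npy",M["wrist"]["extrinsics"])
for n in("pawl_ball","jaw_grip","tin"):
    for d in finder.outline_of(n,"wrist"): print(n,d["confidence"],np.array(d["xy"]),plane("wrist",d["xy"],{"pawl_ball":100,"jaw_grip":80,"tin":72}[n]))
s=state(); print(s["time"],s["tcp_pos"],s["contact_force"])
E
```

```text
pawl_ball 0.88 [253.8 154.6] [526.8 164.3 100. ]
jaw_grip 0.56 [251.8 131.9] [544.4 169.8  80. ]
tin 0.8 [119.   30.3] [607.3 301.8  72. ]
tin 0.79 [110.  179.4] [469.  301.8  72. ]
tin 0.63 [256.7  35.8] [626.7 181.6  72. ]
4.8583 [498.  158.1 220. ] [0.3 0.5 0.3]
```

View pics/w1.png

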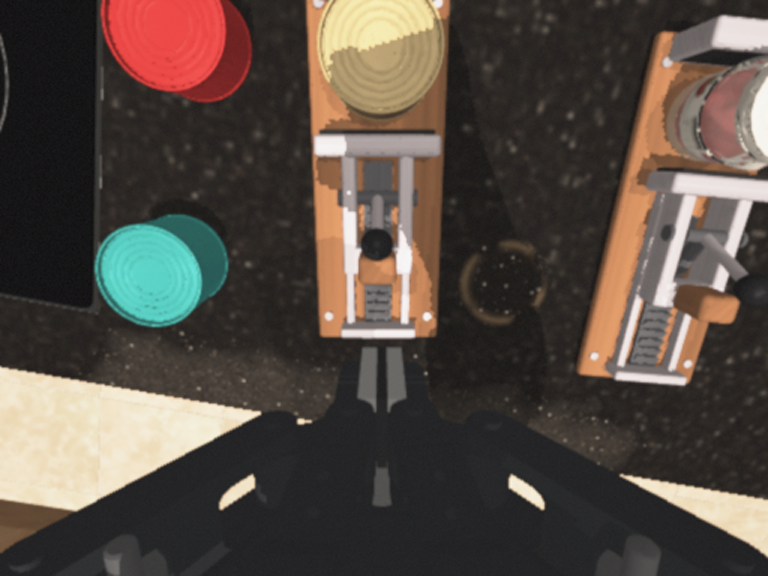

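```bash
python3 - <<'E'
from h import *
np.set_printoptions(precision=1,suppress=True)
M["wrist"]={"intrinsics":cams.camera_model("wrist")["intrinsics"],"extrinsics":np.load("wE.npy")}
g=np.array([498.5,158.5]);u=np.array([np.cos(YAW),np.sin(YAW)]);v=np.array([-u[1],u[0]])
for n,p,z in(("ball",(376,243),100),("block back edge mid",(378,284),80),("baseL",(321,338),14),("baseR",(437,337),14),("top L",(308,0),14),("top R",(449,0),14),("jaw bar L",(316,145),60),("jaw bar R",(440,145),60)):
    X=plane("wrist",np.array(p)/1.5,z); d=X[:2]-g; print(n,X,"rel grip",d@u,d@v)
E
```

```text
ball [519.7 165.8 100. ] rel grip 22.227875772997166 2.984348025589342
block back edge mid [489.2 158.7  80. ] rel grip -9.104608124071609 2.026364017571498
baseL [414.2 193.9  14. ] rel grip -75.73675166185706 51.26626899369608
baseR [434.4  97.3  14. ] rel grip -74.85972335050802 -47.47011014617573
top L [660.7 242.1  14. ] rel grip 175.3898535691595 50.204060799970414
top R [679.6 146.9  14. ] rel grip 175.2879039838088 -46.853480412967784
jaw bar L [568.  215.5  60. ] rel grip 79.29055597232714 42.286573252579956
jaw bar R [583.7 136.4  60. ] rel grip 79.22511429874095 -38.41670638361514
```

Both views agree: grip (498.6,160.4,80), yaw 11.3°, ball 22 mm along. Now I flip the lever with shut fingers above the block.

```bash
cat >> h.py <<'E'
U=np.array([np.cos(YAW),np.sin(YAW),0]);G=np.array([498.6,160.4,0])
def at(dx,z): return G+U*dx+[0,0,z]
E
python3 - <<'E'
from h import *
np.set_printoptions(precision=1,suppress=True)
ctrl.move_linear(at(-20,120),speed=150,rot=down(YAW))
ctrl.move_linear(at(-20,90),speed=100)
print(ctrl.move_linear(at(52,90),speed=60,max_force=15),state()["contact_force"],state()["tcp_pos"])
ctrl.move_linear(at(20,92),speed=100)
ctrl.move_linear(at(-10,220),speed=200)
im=wr(0); cv2.imwrite("pics/w2.png",cv2.resize(im[:300,100:420,::-1],None,fx=2,fy=2,interpolation=cv2.INTER_CUBIC))
np.save("wE.npy",M["wrist"]["extrinsics"])
for d in finder.outline_of("pawl_ball","wrist"): X=plane("wrist",d["xy"],90);print(d["confidence"],np.array(d["xy"]),X,(X-G)@U)
print(state()["time"])
E
```

```text
False [ 1.4 -0.  -0.8] [549.  170.5  89.9]
0.87 [252.3 116.7] [549.1 172.1  90. ] 51.84984043601804
8.8583
```

View pics/w2.png

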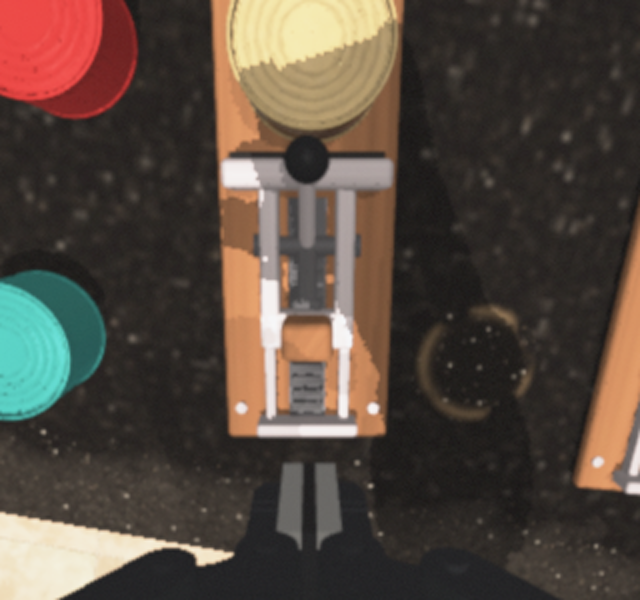

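The ball is now at native (254,80), over the sliding jaw bar, so the lever is flipped. The tin still stands upright and the block's back edge is at about (253.5,180). I'll check the numbers, then grasp and draw.

```bash
python3 - <<'E'
from h import *
np.set_printoptions(precision=1,suppress=True)
M["wrist"]={"intrinsics":cams.camera_model("wrist")["intrinsics"],"extrinsics":np.load("wE.npy")}
V=np.array([-U[1],U[0],0])
q=lambda p,z:((lambda X:((X-G)@U,(X-G)@V))(plane("wrist",np.array(p)/2+[100,0],z)))
b=q((308,160),90); e=q((307,360),80); print("ball",b,"edge",e)
assert 70<b[0]<95 and -16<e[0]<-4
hand.command_gripper(0.65,force=40)
ctrl.move_linear(at(0,100),speed=200)
print(ctrl.move_linear(at(0,56),speed=80,max_force=10))
hand.command_gripper(0,force=40)
s=state();print(s["finger_gap"],s["grip_force"],s["contact_force"])
print("stopped",ctrl.move_linear(at(-49,56),speed=35,max_force=25))
s=state();print(s["tcp_pos"],(s["tcp_pos"]-G)@U,s["contact_force"],s["time"])
E
```

```text
ball (np.float64(82.56645095736512), np.float64(0.0233538431956503)) edge (np.float64(-8.983098525945627), np.float64(0.6481193222882536))
False
0.29603676730648426 40.614845752716064 [-1.4  2.3  5.1]
stopped False
[458.3 153.4  56.7] -40.87031823698129 [10.7  4.1 -5. ] 12.7917
```

```bash
python3 - <<'E'
from h import *
np.set_printoptions(precision=1,suppress=True)
s=state(); p=np.array(s["tcp_pos"]); ctrl.move_linear(p,speed=50)  # relax the pull
hand.command_gripper(0.65); p[2]=110; ctrl.move_linear(p,speed=100); p[2]=230; ctrl.move_linear(p,speed=200)
im=wr(0); cv2.imwrite("pics/w3.png",cv2.resize(im[:300,100:420,::-1],None,fx=2,fy=2,interpolation=cv2.INTER_CUBIC))
np.save("wE.npy",M["wrist"]["extrinsics"])
a=cams.read_camera("scene"); cv2.imwrite("pics/c2.png",cv2.resize(a[140:290,165:355,::-1],None,fx=4,fy=4,interpolation=cv2.INTER_CUBIC))
print(state()["time"],state()["contact_force"])
E
```

```text
15.0417 [ 0.6 -0.7  0.4]
```

View pics/w3.png

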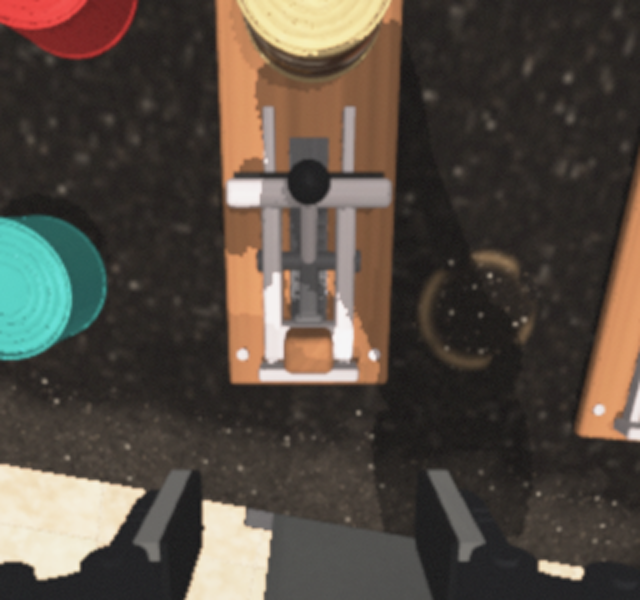

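View pics/c2.png

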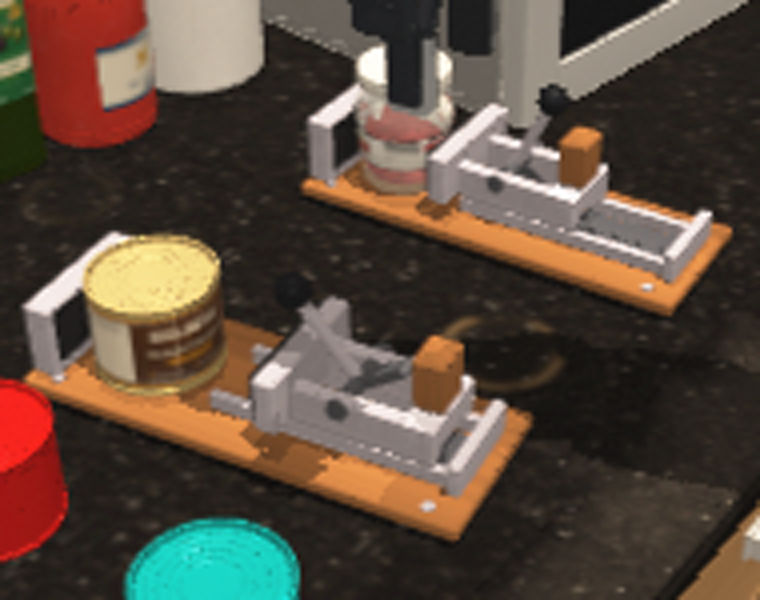

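In the wrist view the carriage is back against the end bar. The ball is flipped at crop (308,182) and the tin is upright in place. In the scene view the other clamp's ball at crop (552,98) still leans to the robot, so it is locked. I'll check the travel by numbers and hand in.

```bash
python3 - <<'E'
from h import *
M["wrist"]={"intrinsics":cams.camera_model("wrist")["intrinsics"],"extrinsics":np.load("wE.npy")}
q=lambda p,z:(plane("wrist",np.array(p)/2+[100,0],z)-G)@U
j,b=q((308,193),60),q((308,182),90); print("jaw bar",j,"travel",79.3-j,"ball-bar",b-j)
if 79.3-j>37: print(ctrl.job_done())
E
```

```text
jaw bar 38.125864246578004 travel 41.17413575342199 ball-bar 3.983208656889566
the job is handed in; nothing more can be done
None
```

I flipped the tin clamp's pawl and drew its jaw back about 41 mm to its stop; in the last pictures the tin stood upright in place and the other clamp was still locked. The job is handed in, but no verdict came back.

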